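# Set a cuvette bracket on its slots and clamp it

### The arm

A 7-joint arm with a two-finger parallel gripper is mounted at the origin on a cart in front of the work surface, level with it; the furniture and walls round the work are solid. World frame = base frame: x ahead of the robot, y to its left, z up, the work surface at z = 0. Lengths are in m, angles in rad, forces in N, time in s.
With the tool pointing down it reaches from about 0.4 to 0.85 m from the base axis. Payload 10.4 kg.
Tool frame: the origin (TCP) lies on the centre line of the jaws, within the pads' length; the fingertips stand 17 mm ahead of it and the grasp point (between the pads) lies 2 mm behind it; z points along the fingers, y is the line along which they close (so a half turn about z gives the same grasp; the last joint's range is limited). The gripper opens to 85 mm and grips with 20 to 120 N. Pads are 22 mm wide; open, the fingers measure 114 mm over their backs; the gripper's body (76 mm by 85 mm) begins 54 mm behind the grasp point. The pads swing forward as they close: fully open they stand 13 mm farther back than shut.
Start: joints at [-1.369, 0.332, -0.065, 1.46, 0.022, 1.35, -0.088], TCP at [0.139, 0.609, 0.248] pointing down, gripper open.
Joint ranges: [-2.6, 2.6], [-0.5, 2.12], [-1.47, 1.34], [0.16, 2.42], [-1.27, 4.41], [0.06, 2.06], [-2.6, 2.6]. Speed limits (rad/s): [2.22, 2.22, 2.79, 2.79, 3.14, 3.14, 3.14].

### API

Orientations are given as a unit quaternion [x, y, z, w].
In Python, from workcell import get_obs, optics, job gives the robot as it stands. The module is installed in compiled form; this text tells all that it offers.
- The arm moves only by the tool send_rows, never from a script. Its argument "plan" is a list that holds one entry, the list of rows, each a list of 7 numbers: the turn, a rotation vector about the tool's x, y, z in units of 1.5 rad (1.0 is 1.5 rad), then the shift along the tool's x, y, z in units of 20 cm (1.0 is 20 cm), then the opening, from 0 (shut) to 1 (fully open). A call has 1 to 20 rows; each row shifts and turns the commanded pose from where the row before left it, along the tool's axes as they then stand; what a row does not reach is not made up. A row lasts 1/12 s, in which the tool goes at most 41.7 mm and 7.16 degrees, less where a joint would pass 70% of its speed; a pose out of reach is approached as far as the arm can. A call with a number of a shift or a turn outside -1 to 1 is refused whole. A call with a gripper value outside its range is refused whole. The fingers move at their own pace and stop on an object; "squeeze" is the grip in N (left out, the last holds). Time passes only in rows, so rows that do not move let the fingers close. It gives the time, the measured TCP pose, the force, the opening and the grip force at its end, in the units of the state.
- get_obs(): the state, without advancing time (a new reading comes with each control period).
- optics.camera(name): name is "side" or "top" or "wrist"; returns the picture (480x640x3 uint8, red, green, blue); there is no depth.
- optics.get_calibration(name): a dict with "intrinsics" (3x3 intrinsics, pixels), "world_from_camera" (4x4, takes a point from camera to world coordinates); the wrist camera has in their place "T_tool_cam" (4x4, takes a point from camera to tool coordinates, whose origin is the TCP and whose axes are the flange's). Camera axes: x right, y up, looking along -z (the intrinsics and any distortion apply to the point x, -y, -z); pixel columns grow to the right and rows downward; lengths in m; the calibration is good to about 2 mm. The wrist camera is an equidistant fisheye: a pixel r from the principal point sees the ray r / f radians off the axis. A picture is of the moment at which its call begins: read the wrist's pose just before it. get_calibration takes no time and is no camera call.
- job.hand_in(): hands the job in; it is judged then, once.
The state is a dict: "clock": time; "joint_pos": joint angles; "joint_velocities": joint speeds; "tau": joint torques, N m; "position": TCP position; "ee_rot": TCP orientation; "ft_force": force on the tool from outside, world axes, zero at the start; "torque": the same for the moment, N m; "grip_width": opening from 0.0 (shut) to 1.0 (fully open); "grasp_force": force on a finger pad.
Only numpy, scipy, OpenCV 4.12 (cv2) and the standard library are available. Lean on these libraries where they do the work, as an engineer would, in place of code of your own. Each camera call takes 0.05 s, during which the arm holds its last target. There are 200 camera calls.

### The job

Slide the blue slotted bracket along its slots, moving it by its upright tab, until its black pointer stands opposite the red mark on the scale. Then screw the black wing knob clockwise until it is fully tight, so that the bracket is clamped at the mark. Keep the fingers off the clear cuvette block on the bracket, and leave the bottle, the tape roll and the brass weight where they stand.

Things in the scene. Friction and masses are not known exactly. Their poses are not given: they have to be found in the camera images.
- stand: Grey steel stand, 284 wide, 118 deep, 124 high, fixed to the desk. Origin: centre of its underside; x horizontal to its high back, y along the slots, z up. Its flat face (284 x 120) rises to the back at 35 degrees; face centre 90 above the origin. The face normal leans 35 degrees from vertical to the low front (-x). Tab and knob stand square on the face: tilt the tool 35 degrees to take them
- bracket (a joint): Slide of the blue bracket along the stand's +y, 0 to 0.05 m (slot ends); starts near 0 and must move toward +y to the mark. About 2.5 N of friction while the knob is loose, no spring; it stays where it is left. Once the knob is tight it is clamped
- tab_grip (a point): On the bracket's upright tab: blue plate 8 thick (y), 40 wide (x), square on the face at the bracket's +y end, top edge 41 above the face. The point is on its middle plane, 31 above the face, 10 below its top edge. Axes: x up the slope, y along the slide direction, z out of the face. Grip it across y; about 30 free on the cuvette block's side, open on the other side
- pointer (a point): Tip of the bracket's black pointer (3 wide) at the bracket's lower edge, just over the white scale strip; axes as tab_grip
- mark_line (a point): The red mark, a 3 wide painted line across the white scale strip on the stand's face; the point is its end next to the pointer; axes as tab_grip. Pointer and mark are in line when their difference along y is zero. The mark does not move during a run
- knob (a joint): Angle of the black wing knob, 0 to 2.9 rad, growing clockwise (seen from outside the face). Starts loose at 0.2 to 0.7; its washer meets the bracket at about 2.3; hard stop, fully tight, at 2.9. Friction about 0.06 N m; stays where it is left. Its stud belongs to the stand and does not move with the bracket. Tightening takes more than one grasp
- knob_grip (a point): On the knob's axis, 39 above the face, 6 below the knob's top. The grip is an upright bar 46 long, 12 thick, 27 tall (18 to 45 above the face) over a round hub of radius 13. Axes turn with the knob: x along the bar (white line on that half), y across its thickness, z out of the face along the knob's axis, 35 degrees from vertical, leaning to the stand's front. Grip it across y
- cuvette: Clear cuvette block 26 x 60 x 32, fixed upright on the bracket (60 up the slope), 49 from the tab toward the knob; fragile, not to be touched by the fingers. Origin: centre of its underside
- reagent_bottle: Loose brown reagent bottle, 48 diameter, 93 high, standing beside the stand at its +y end; bystander. Origin: centre of its underside
- tape: Loose roll of tape, 58 diameter, 20 high, lying in front of the stand; bystander. Origin: centre of its underside
- weight: Loose brass balance weight, 26 diameter, 30 high, standing in front of the stand; bystander. Origin: centre of its underside

How it is judged:
By the outcome, as a careful person would: the job done as asked, in the order asked, and still so for the second after the job is handed in, with the robot touching nothing.
It also fails if it takes over 67 s, if anything falls off the work surface, if the arm or the gripper's body presses on something with over 40 N, if the wrist force passes 120 N, or if a joint passes its speed limit or range.

## Working session

There is one attempt and no reset: what is moved stays moved. The work goes in short steps, Python scripts to look and compute and a tool call to move; the robot and the scene stay as the last step left them, time stands still between calls to the robot, and variables do not carry over. Pictures are saved under pics/ and viewed, at most 10 in all, crops included, and the job is handed in when it is done.

Besides the shell and the picture viewer there is one more tool, called by a JSON object that holds its "op" and its "data". send_rows: Moves the arm, as the interface text tells. Its arguments: {"type":"object","properties":{"plan":{"type":"array"},"squeeze":{"type":"number"}},"required":["plan"]}

```bash
mkdir -p pics
python3 - <<'E'
from workcell import get_obs, optics
import cv2, numpy as np
np.set_printoptions(precision=4,suppress=True)
o=get_obs(); print({k:np.round(v,3) for k,v in o.items()})
for n in ["side","top","wrist"]:
    c=optics.get_calibration(n); print(n,c)
    im=optics.camera(n); cv2.imwrite(f"pics/{n}0.png",im[:,:,::-1])
E
```

```text
{'clock': np.float64(0.0), 'joint_pos': array([-1.369,  0.333, -0.065,  1.461,  0.022,  1.35 , -0.089]), 'joint_velocities': array([-0.001,  0.   ,  0.   , -0.002, -0.002, -0.002,  0.   ]), 'tau': array([  0.   , -62.545,   0.049, -39.159,   0.016,   0.01 ,  -0.   ]), 'position': array([0.139, 0.609, 0.247]), 'ee_rot': array([ 0.112,  0.994, -0.001, -0.   ]), 'ft_force': array([-0.289, -0.065, -0.433]), 'torque': array([-0.075, -0.033,  0.041]), 'grasp_force': np.float64(0.0), 'grip_width': np.float64(0.999)}
side {'intrinsics': array([[496.0229,   0.    , 324.6472],
       [  0.    , 496.0229, 241.6441],
       [  0.    ,   0.    ,   1.    ]]), 'world_from_camera': array([[ 0.894 ,  0.237 , -0.3803,  0.268 ],
       [-0.4478,  0.4404, -0.7781, -0.5455],
       [-0.0169,  0.8659,  0.4999,  0.5284],
       [ 0.    ,  0.    ,  0.    ,  1.    ]])}
top {'intrinsics': array([[574.2761,   0.    , 313.6094],
       [  0.    , 574.2761, 241.3137],
       [  0.    ,   0.    ,   1.    ]]), 'world_from_camera': array([[ 0.1336,  0.9704, -0.201 ,  0.4181],
       [-0.991 ,  0.1311, -0.0256,  0.115 ],
       [ 0.0015,  0.2027,  0.9792,  0.9895],
       [ 0.    ,  0.    ,  0.    ,  1.    ]])}
wrist {'intrinsics': array([[371.6483,   0.    , 315.084 ],
       [  0.    , 371.6483, 241.8254],
       [  0.    ,   0.    ,   1.    ]]), 'T_tool_cam': array([[ 0.0005,  0.9464,  0.3229,  0.0823],
       [ 1.    , -0.0005, -0.0001, -0.0011],
       [ 0.    ,  0.3229, -0.9464, -0.1268],
       [ 0.    ,  0.    ,  0.    ,  1.    ]])}
```

View pics/side0.png

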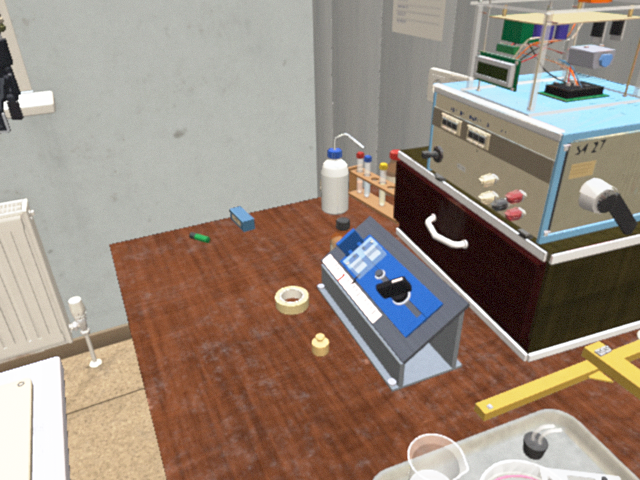

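View pics/top0.png

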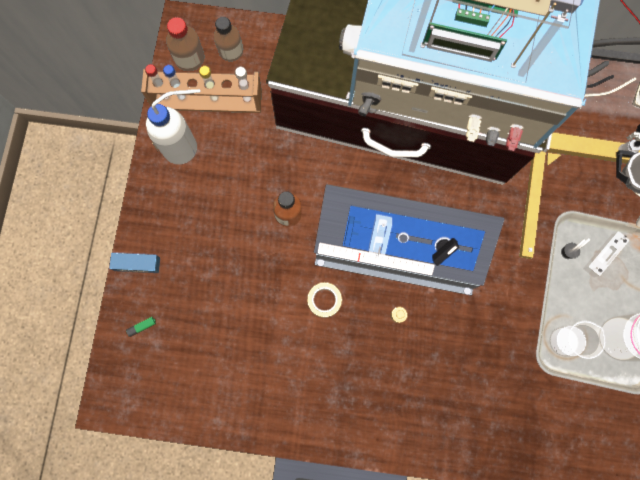

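The top view shows the stand at about (405,240) with its slots along world y. The bottle is at (287,208), the tape at (325,300) and the weight at (400,315). I'll zoom in on the stand.

Run:
```python
import cv2, numpy as np
t=cv2.imread("pics/top0.png")[180:300,310:510]; s=cv2.imread("pics/side0.png")[210:390,310:480]
cv2.imwrite("pics/c_top.png",cv2.resize(t,None,fx=4,fy=4,interpolation=cv2.INTER_CUBIC))
cv2.imwrite("pics/c_side.png",cv2.resize(s,None,fx=3.3,fy=3.3,interpolation=cv2.INTER_CUBIC))
```

```text
(no output)
```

View pics/c_top.png

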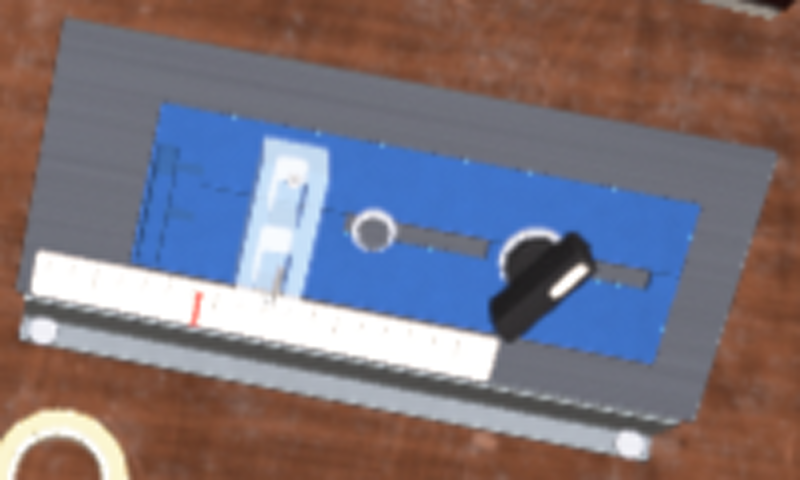

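View pics/c_side.png

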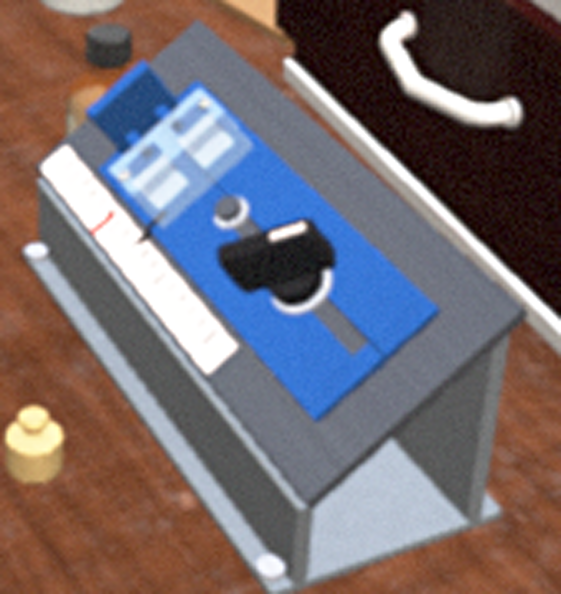

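The zoomed views show:
- Face corners in the top crop at about (65,18), (777,153), (692,420) and (20,290).
- The red mark at (198,310).
- The pointer under the cuvette at about (277,290).
- The knob bar with its white line facing -y, at (570,282).
- The tab at (165,205).

Next I'll fit the stand pose from these.

```bash
cat > h.py <<'E'
import numpy as np, cv2
from scipy.spatial.transform import Rotation as R
from scipy.optimize import least_squares
from workcell import get_obs, optics
np.set_printoptions(precision=4,suppress=True)
A=np.radians(35); U=np.array([np.cos(A),0,np.sin(A)]); N=np.array([-np.sin(A),0,np.cos(A)]); Y=np.array([0,1.,0])
FC=np.array([0,0,.09])
def rot(yaw): return R.from_euler('z',yaw).as_matrix()
def face(p,u,y,h): return np.array([p[0],p[1],0])+rot(p[2])@(FC+u*U+y*Y+h*N)   # face coords -> world
def proj(cal,P):
    T=np.linalg.inv(cal["world_from_camera"]); c=T[:3,:3]@P+T[:3,3]; K=cal["intrinsics"]
    return np.array([K[0,0]*c[0]/-c[2]+K[0,2], K[1,1]*-c[1]/-c[2]+K[1,2]])
def ray(cal,px):
    K=cal["intrinsics"]; T=cal["world_from_camera"]
    return T[:3,3], T[:3,:3]@np.array([(px[0]-K[0,2])/K[0,0],-(px[1]-K[1,2])/K[1,1],-1])
def wray(obs,px):
    c=optics.get_calibration("wrist"); K=c["intrinsics"]; T=c["T_tool_cam"]
    d=np.array([(px[0]-K[0,2])/K[0,0],(px[1]-K[1,2])/K[1,1]]); r=np.hypot(*d)
    v=np.array([d[0]/r*np.sin(r),-d[1]/r*np.sin(r),-np.cos(r)]); M=R.from_quat(obs["ee_rot"]).as_matrix()
    return obs["position"]+M@T[:3,3], M@T[:3,:3]@v
def onface(p,o,d,h):   # ray -> (u,y) on the plane h above the face
    n=rot(p[2])@N; c=face(p,0,0,h); X=o+d*((c-o)@n)/(d@n); q=rot(p[2]).T@(X-c); return np.array([q@U,q@Y])
def toolR(p,ang=0): # tool square on face, y along slide, x down slope, turned by ang about tool z
    Rb=rot(p[2])@np.column_stack([-U,Y,-N]); return Rb@R.from_euler('z',ang).as_matrix()
def todo(p,u,y,h,ang=0,obs=None):
    """shift (row units, current tool axes) for the grasp point to reach u,y,h, then turn (units)."""
    o=obs or get_obs(); M=R.from_quat(o["ee_rot"]).as_matrix(); Mt=toolR(p,ang)
    t=face(p,u,y,h)+Mt@[0,0,.002]
    print("shift",M.T@(t-o["position"])/.2,"turn",R.from_matrix(M.T@Mt).as_rotvec()/1.5,"target",t)
E
python3 - <<'E'
from h import *
ct,cs=optics.get_calibration("top"),optics.get_calibration("side")
cor=[(.06,.142),(.06,-.142),(-.06,-.142),(-.06,.142)]
tp=np.array([(65,18),(777,153),(692,420),(20,290)])/4+[310,180]
sp=np.array([(198,22),(523,315),(310,505),(40,178)])/3.3+[310,210]
def res(p,w):
    r=[]
    if 't' in w: r+=[proj(ct,face(p,u,y,0))-q for (u,y),q in zip(cor,tp)]
    if 's' in w: r+=[proj(cs,face(p,u,y,0))-q for (u,y),q in zip(cor,sp)]
    return np.ravel(r)
for w in ['t','s','ts']:
    s=least_squares(res,[.42,.02,-.2],args=(w,)); print(w,s.x,s.fun)
p=s.x
np.save("p.npy",p)
c=lambda x,y:np.array([x,y])/4+[310,180]; d=lambda x,y:np.array([x,y])/3.3+[310,210]
for n,q,h in [("mark",c(199,293),0),("ptr",c(276,297),.003),("tabtop L/R-top",c(158,145),.041),("tabtop",c(180,150),.041),("tab low",c(135,262),.041),("knobtop a",c(580,240),.045),("b",c(505,335),.045),("cuv",c(295,140),.035),("cuv",c(240,290),.035)]:
    print(n,onface(p,*ray(ct,q),h))
for n,q,h in [("mark",d(110,214),0),("ptr",d(140,241),.003),("tab a",d(146,62),.041),("tab b",d(90,110),.041),("knob a",d(325,235),.045),("b",d(225,265),.045)]:
    print('side',n,onface(p,*ray(cs,q),h))
print(face(p,0,0,0)); todo(p,0,.08,.10)
E
```

```text
t [ 0.6316 -0.0077 -0.0594] [-0.6198 -0.3465  1.081  -0.2863  0.9523  0.438  -1.4611  0.0737]
s [ 0.6302 -0.0128 -0.0614] [ 0.4944 -0.5227  1.9575 -0.7381 -1.1003  1.9116 -1.6904 -2.8377]
ts [ 0.6316 -0.0095 -0.0595] [ 0.5218 -0.2157  2.2417 -0.1319  2.0459  0.5866 -0.3844  0.1995  0.0282
 -1.4258  1.1824 -2.4648 -1.4704 -0.0202 -1.9429 -3.847 ]
mark [-0.0456  0.069 ]
ptr [-0.0395  0.0382]
tabtop L/R-top [0.0298 0.0979]
tabtop [0.0295 0.0893]
tab low [-0.0197  0.0978]
knobtop a [ 0.0254 -0.065 ]
b [-0.0187 -0.0472]
cuv [0.0399 0.0471]
cuv [-0.0255  0.0552]
side mark [-0.0451  0.0703]
side ptr [-0.0422  0.037 ]
side tab a [0.0197 0.0911]
side tab b [-0.0173  0.0926]
side knob a [ 0.0202 -0.0816]
side b [-0.0191 -0.0558]
[ 0.6316 -0.0095  0.09  ]
shift [-2.746  -2.1177  0.3896] turn [-0.0343 -0.4063 -0.1065] target [0.5802 0.0737 0.1703]
```

{"op": "send_rows", "data": {"plan": [[[0, 0, 0, -0.137, -0.106, 0.005, 0.6], [0, 0, 0, -0.137, -0.106, 0.005, 0.31], [0, 0, 0, -0.137, -0.106, 0.005, 0.31], [0, 0, 0, -0.137, -0.106, 0.005, 0.31], [0, 0, 0, -0.137, -0.106, 0.005, 0.31], [0, 0, 0, -0.137, -0.106, 0.005, 0.31], [0, 0, 0, -0.137, -0.106, 0.005, 0.31], [0, 0, 0, -0.137, -0.106, 0.005, 0.31], [0, 0, 0, -0.137, -0.106, 0.005, 0.31], [0, 0, 0, -0.137, -0.106, 0.005, 0.31], [0, 0, 0, -0.137, -0.106, 0.005, 0.31], [0, 0, 0, -0.137, -0.106, 0.005, 0.31], [0, 0, 0, -0.137, -0.106, 0.005, 0.31], [0, 0, 0, -0.137, -0.106, 0.005, 0.31], [0, 0, 0, -0.137, -0.106, 0.005, 0.31], [0, 0, 0, -0.137, -0.106, 0.005, 0.31], [0, 0, 0, -0.137, -0.106, 0.005, 0.31], [0, 0, 0, -0.137, -0.106, 0.005, 0.31], [0, 0, 0, -0.137, -0.106, 0.005, 0.31], [0, 0, 0, 0, 0, 0, 0.31]]], "squeeze": 30}}

```text
clock: 1.82
position: [0.5598, 0.0935, 0.229]
ee_rot: [0.116, 0.993, -0.002, 0.001]
ft_force: [0.4, -1.1, 0.8]
grip_width: 0.313
grasp_force: 0.0
```

{"op": "send_rows", "data": {"plan": [[[-0.0043, -0.0508, -0.0133, 0, 0, 0, 0.31], [-0.0043, -0.0508, -0.0133, 0, 0, 0, 0.31], [-0.0043, -0.0508, -0.0133, 0, 0, 0, 0.31], [-0.0043, -0.0508, -0.0133, 0, 0, 0, 0.31], [-0.0043, -0.0508, -0.0133, 0, 0, 0, 0.31], [-0.0043, -0.0508, -0.0133, 0, 0, 0, 0.31], [-0.0043, -0.0508, -0.0133, 0, 0, 0, 0.31], [-0.0043, -0.0508, -0.0133, 0, 0, 0, 0.31], [0, 0, 0, 0, 0, 0, 0.31]]]}}

```text
clock: 2.57
position: [0.5549, 0.1006, 0.2275]
ee_rot: [0.027, 0.953, -0.009, 0.301]
ft_force: [-0.4, -0.6, -0.2]
grip_width: 0.314
grasp_force: 0.0
```

Run:
```python
from h import *
p=np.load("p.npy"); todo(p,0,.093,.10)
o=get_obs(); print(o["joint_pos"],o["grip_width"],o["clock"])
cv2.imwrite("pics/w1.png",optics.camera("wrist")[:,:,::-1]); np.savez("w1.npz",position=o["position"],ee_rot=o["ee_rot"])
```

```text
shift [ 0.0544 -0.062   0.3114] turn [0.001  0.0008 0.0013] target [0.581  0.0867 0.1703]
[-0.7252 -0.1654  0.2893  2.1622  0.5415  0.65    0.7327] 0.3144293330756363 2.5667
```

View pics/w1.png

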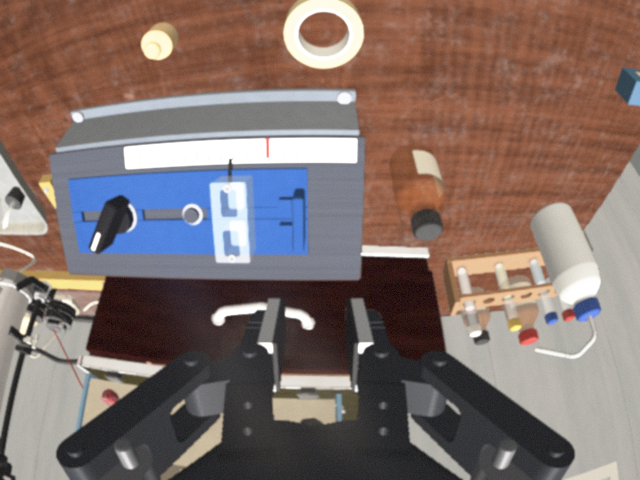

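The wrist view shows the mark at (267,147), the pointer tip at (230,162), the tab at (299,220), the knob bar from (97,247) to (125,200), and the stand face corners. I'll turn these into face coordinates.

Run:
```python
from h import *
p=np.load("p.npy"); o=dict(np.load("w1.npz"))
for n,q,h in [("c -60,142",(364,139),0),("c 60,142",(362,279),0),("c -60,-142",(53,153),0),("c 60,-142",(69,277),0),("mark",(267.5,158),0),("mark base",(267.5,140),0),("ptr",(230,160),.003),("tab",(293,191),.041),("tab",(303,191),.041),("tab",(293,250),.041),("tab",(303,250),.041),("kn",(97,248),.045),("kn",(122,197),.045)]:
    print(n,onface(p,*wray(o,q),h))
im=cv2.imread("pics/w1.png"); cv2.imwrite("pics/w1c.png",cv2.resize(im[130:290,50:370],None,fx=2.5,fy=2.5,interpolation=cv2.INTER_CUBIC))
```

```text
c -60,142 [-0.0565  0.1418]
c 60,142 [0.0602 0.1445]
c -60,-142 [-0.0585 -0.1353]
c 60,-142 [ 0.0645 -0.1414]
mark [-0.0415  0.0676]
mark base [-0.0555  0.0678]
ptr [-0.041   0.0385]
tab [-0.0232  0.0895]
tab [-0.0232  0.0962]
tab [0.0189 0.0889]
tab [0.0189 0.0959]
kn [ 0.0169 -0.0662]
kn [-0.0227 -0.0359]
```

View pics/w1c.png

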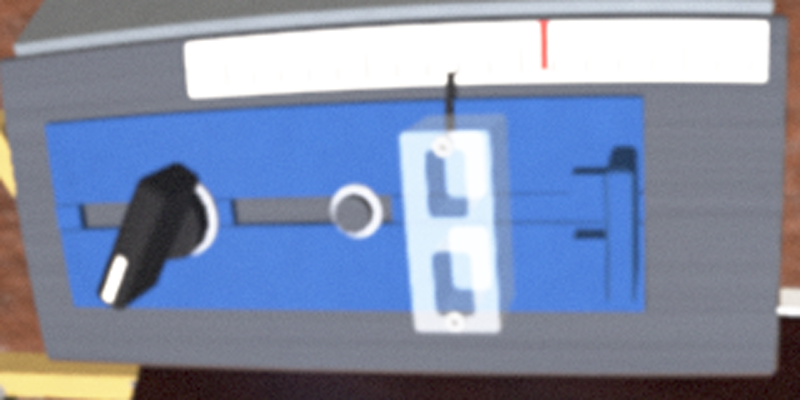

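{"op": "send_rows", "data": {"plan": [[[0, 0, 0, 0.032, -0.031, 0.05, 0.31], [0, 0, 0, 0.032, -0.031, 0.05, 0.31], [0, 0, 0, 0, 0, 0.1, 0.31], [0, 0, 0, 0, 0, 0.1, 0.31], [0, 0, 0, 0, 0, 0, 0.31], [0, 0, 0, 0, 0, 0, 0.31]]]}}

```text
clock: 3.12
position: [0.5805, 0.0862, 0.1724]
ee_rot: [0.029, 0.954, -0.009, 0.3]
ft_force: [0.8, 0.2, 0.9]
grip_width: 0.307
grasp_force: 0.0
```

Run:
```python
from h import *
p=np.load("p.npy"); todo(p,-.002,.093,.034); o=get_obs(); print(o["grip_width"])
im=optics.camera("wrist")[:,:,::-1]; cv2.imwrite("pics/w2.png",im[100:480,100:540])
```

```text
shift [0.0134 0.0027 0.3401] turn [-0.0009 -0.0015 -0.001 ] target [0.6172 0.0845 0.1151]
0.30682286610405024
```

View pics/w2.png

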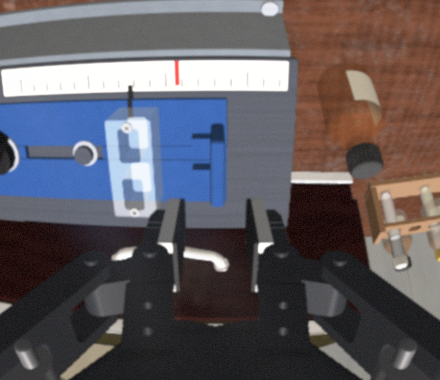

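The fingers straddle the tab line: the finger middle is at x≈215 and the tab at 218. I can descend.

{"op": "send_rows", "data": {"plan": [[[0, 0, 0, 0.013, 0.007, 0.04, 0.31], [0, 0, 0, 0, 0, 0.06, 0.31], [0, 0, 0, 0, 0, 0.06, 0.31], [0, 0, 0, 0, 0, 0.06, 0.31], [0, 0, 0, 0, 0, 0.06, 0.31], [0, 0, 0, 0, 0, 0.06, 0.31], [0, 0, 0, 0, 0, 0, 0.31], [0, 0, 0, 0, 0, 0, 0.15], [0, 0, 0, 0, 0, 0, 0.0], [0, 0, 0, 0, 0, 0, 0.0], [0, 0, 0, 0, 0, 0, 0.0], [0, 0, 0, 0, 0, 0, 0.0], [0, 0, 0, 0, 0, 0, 0.0]]], "squeeze": 30}}

```text
clock: 4.25
position: [0.617, 0.0862, 0.1161]
ee_rot: [0.029, 0.953, -0.008, 0.301]
ft_force: [-5.5, -0.7, 5.2]
grip_width: 0.083
grasp_force: 34.5
```

```bash
cat > m.py <<'E'
from h import *
import sys
p=np.load("p.npy"); o=get_obs(); im=optics.camera("wrist")[:,:,::-1]; cv2.imwrite(f"pics/{sys.argv[1]}.png",im)
np.savez(sys.argv[1]+".npz",position=o["position"],ee_rot=o["ee_rot"])
hsv=cv2.cvtColor(im,cv2.COLOR_BGR2HSV)
red=((hsv[...,0]<8)|(hsv[...,0]>172))&(hsv[...,1]>130)&(hsv[...,2]>150); red[:60]=0; red[260:]=0
n,l,st,ce=cv2.connectedComponentsWithStats(red.astype(np.uint8))
for i in range(1,n):
    if st[i,4]>15: print("red",st[i],ce[i],onface(p,*wray(o,ce[i]),0))
q=rot(p[2]).T@(o["position"]-face(p,0,0,0)); print("tcp u,y,h",q@U,q@Y,q@N,"grip",o["grip_width"],o["grasp_force"],o["ft_force"],"t",o["clock"])
E
python3 m.py w3; python3 -c "
import cv2; im=cv2.imread('pics/w3.png'); cv2.imwrite('pics/w3c.png',cv2.resize(im[20:270,100:400],None,fx=2.4,fy=2.4,interpolation=cv2.INTER_CUBIC))"
```

```text
red [253 183   6  33 166] [255.6446 198.8494] [-0.0492  0.0674]
tcp u,y,h -0.0016098331632939632 0.09466735182154642 0.03298303886464305 grip 0.08306500824402566 34.54321324825287 [-5.5212 -0.7052  5.2052] t 4.25
```

View pics/w3c.png

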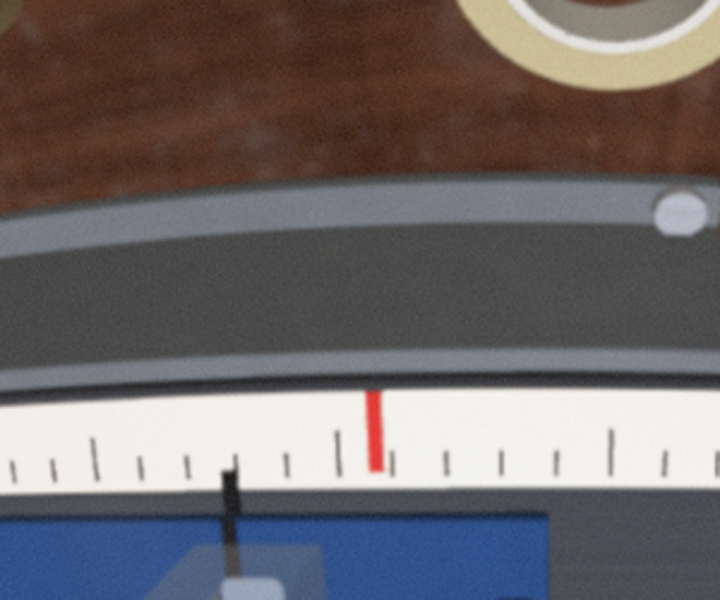

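The pointer tip is at about px (196.2,216.7) and the mark's end at (256.7,215.8). I'll compute the travel for a range of pointer heights.

Run:
```python
from h import *
p=np.load("p.npy"); o=dict(np.load("w3.npz"))
m=onface(p,*wray(o,(256.7,215.8)),0); print("mark",m)
for h in (0,.001,.002,.003,.004): print(h,m-onface(p,*wray(o,(196.2,216.7)),h))
o1=dict(np.load("w1.npz"))
m=onface(p,*wray(o1,(267.6,156.8)),0)
for h in (0,.002,.004): print(h,m-onface(p,*wray(o1,(230.8,159.2)),h))
```

```text
mark [-0.0415  0.0676]
0 [-0.0001  0.0284]
0.001 [0.0002 0.0281]
0.002 [0.0005 0.0277]
0.003 [0.0007 0.0274]
0.004 [0.001  0.0271]
0 [-0.0012  0.0292]
0.002 [-0.001   0.0287]
0.004 [-0.0008  0.0283]
```

Move 25 mm toward +y first, then measure again.

{"op": "send_rows", "data": {"plan": [[[0, 0, 0, 0, 0.0125, 0, 0], [0, 0, 0, 0, 0.0125, 0, 0], [0, 0, 0, 0, 0.0125, 0, 0], [0, 0, 0, 0, 0.0125, 0, 0], [0, 0, 0, 0, 0.0125, 0, 0], [0, 0, 0, 0, 0.0125, 0, 0], [0, 0, 0, 0, 0.0125, 0, 0], [0, 0, 0, 0, 0.0125, 0, 0], [0, 0, 0, 0, 0.0125, 0, 0], [0, 0, 0, 0, 0.0125, 0, 0], [0, 0, 0, 0, 0, 0, 0], [0, 0, 0, 0, 0, 0, 0]]]}}

```text
clock: 5.3
position: [0.6185, 0.1116, 0.1161]
ee_rot: [0.028, 0.953, -0.008, 0.301]
ft_force: [-7.2, -0.7, 5.8]
grip_width: 0.086
grasp_force: 34.7
```

```bash
cat >> m.py <<'E'
# pointer: darkest columns in rows 210..235, mark: red columns
v=im[:,:,:].max(2).astype(float)
R0=[(r, [round(float(np.average(np.arange(150,330),weights=np.clip(90-v[r,150:330],0,None)+1e-9)),2)], v[r,150:330].min()) for r in range(212,236,2)]
if len(sys.argv)>2: print(*R0,sep="\n")
E
python3 m.py w4
python3 - <<'E'
import cv2; im=cv2.imread('pics/w4.png'); cv2.imwrite('pics/w4c.png',cv2.resize(im[165:265,170:320],None,fx=5,fy=5,interpolation=cv2.INTER_CUBIC))
E
```

```text
red [197 184   7  33 152] [199.9671 200.1513] [-0.0491  0.0671]
tcp u,y,h -0.001588504304583356 0.12015318692455128 0.03300694380793308 grip 0.08571412560015805 34.68954384326935 [-7.1522 -0.6648  5.8408] t 5.3
```

View pics/w4c.png

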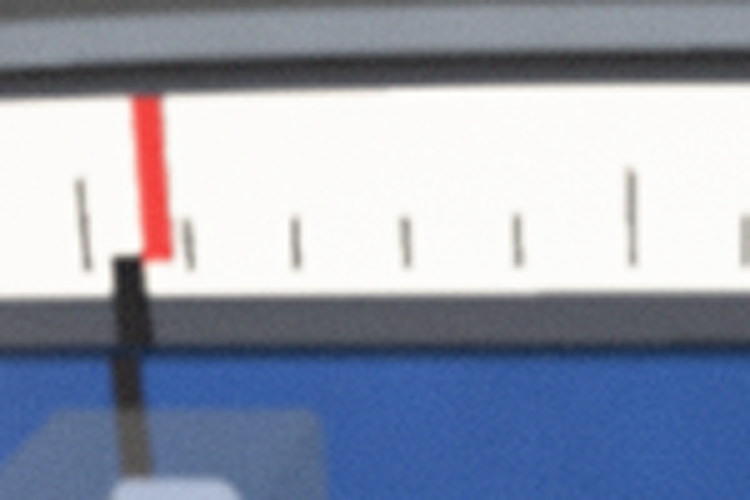

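The pointer at (127,258) is still about 2.4 mm short of the mark at (158,258) after allowing for parallax. I'll move that far, release, rise, and check with the camera straight above.

{"op": "send_rows", "data": {"plan": [[[0, 0, 0, 0, 0.004, 0, 0], [0, 0, 0, 0, 0.004, 0, 0], [0, 0, 0, 0, 0.004, 0, 0], [0, 0, 0, 0, 0, 0, 0], [0, 0, 0, 0, 0, 0, 0], [0, 0, 0, 0, 0, 0, 0.3], [0, 0, 0, 0, 0, 0, 0.3], [0, 0, 0, 0, 0, 0, 0.3], [0, 0, 0, 0, 0, 0, 0.3], [0, 0, 0, 0, 0, -0.08, 0.3], [0, 0, 0, 0, 0, -0.1, 0.3], [0, 0, 0, 0, 0, -0.1, 0.3], [0, 0, 0, 0, -0.09, 0, 0.3], [0, 0, 0, 0, -0.09, 0, 0.3], [0, 0, 0, 0, -0.09, 0, 0.3], [0, 0, 0, 0, 0, 0, 0.3], [0, 0, 0, 0, 0, 0, 0.3]]]}}

```text
clock: 6.77
position: [0.5835, 0.0606, 0.1616]
ee_rot: [0.03, 0.953, -0.008, 0.301]
ft_force: [0.1, 0.8, -0.3]
grip_width: 0.299
grasp_force: 0.0
```

```bash
python3 m.py w5
python3 - <<'E'
import cv2; im=cv2.imread('pics/w5.png'); cv2.imwrite('pics/w5c.png',cv2.resize(im[130:250,220:400],None,fx=4.4,fy=4.4,interpolation=cv2.INTER_CUBIC))
E
```

```text
red [317 166   3  26  65] [318.1692 177.3846] [-0.0499  0.068 ]
tcp u,y,h -0.0017121635724206483 0.0671456633730174 0.08858842034281747 grip 0.2986310954569227 0.0 [ 0.0527  0.788  -0.3228] t 6.7667
```

View pics/w5c.png

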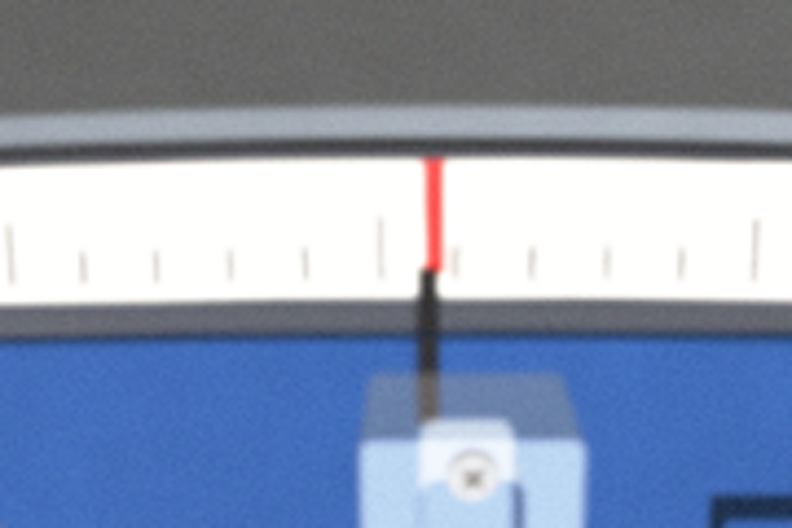

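The pointer (x≈429) is nearly under the mark (x≈433), with a few tenths of a mm left. I'll measure it at subpixel level.

Run:
```python
from h import *
p=np.load("p.npy"); o=dict(np.load("w5.npz")); im=cv2.imread("pics/w5.png").astype(float)
x=np.arange(308,328)
for r in range(168,206,2):
    g=im[r,308:328,:]; w=np.clip(g[:,1].max()*.8-g[:,1],0,None) if r<198 else np.clip(75-g.max(1),0,None)
    if w.sum()<1: continue
    c=np.average(x,weights=w); print(r,round(c,2),[onface(p,*wray(o,(c,r)),h)[1].round(5) for h in (0,.003)],w.max().round(), g[np.argmax(w)])
```

```text
168 318.18 [np.float64(0.06798), np.float64(0.06795)] 117.0 [ 83.  87. 253.]
170 318.2 [np.float64(0.06799), np.float64(0.06796)] 117.0 [ 83.  87. 253.]
172 318.2 [np.float64(0.06799), np.float64(0.06796)] 123.0 [ 78.  81. 253.]
174 318.2 [np.float64(0.06799), np.float64(0.06796)] 116.0 [ 83.  88. 253.]
176 318.22 [np.float64(0.06799), np.float64(0.06797)] 118.0 [ 81.  86. 253.]
178 318.25 [np.float64(0.06801), np.float64(0.06798)] 121.0 [ 80.  83. 253.]
180 318.27 [np.float64(0.06803), np.float64(0.068)] 117.0 [ 81.  87. 253.]
182 318.29 [np.float64(0.06804), np.float64(0.06801)] 114.0 [ 85.  90. 253.]
184 318.32 [np.float64(0.06805), np.float64(0.06803)] 116.0 [ 86.  88. 253.]
186 318.34 [np.float64(0.06806), np.float64(0.06804)] 115.0 [ 84.  89. 253.]
188 318.34 [np.float64(0.06807), np.float64(0.06804)] 113.0 [ 87.  91. 254.]
190 318.04 [np.float64(0.06789), np.float64(0.06786)] 136.0 [ 64.  68. 228.]
192 317.02 [np.float64(0.06729), np.float64(0.06727)] 149.0 [57. 55. 75.]
194 316.74 [np.float64(0.06712), np.float64(0.06711)] 143.0 [58. 61. 61.]
196 316.8 [np.float64(0.06716), np.float64(0.06714)] 154.0 [52. 50. 53.]
198 316.93 [np.float64(0.06723), np.float64(0.06722)] 23.0 [51. 52. 51.]
200 316.82 [np.float64(0.06717), np.float64(0.06715)] 22.0 [53. 50. 53.]
202 316.73 [np.float64(0.06712), np.float64(0.0671)] 21.0 [54. 54. 54.]
204 316.69 [np.float64(0.06709), np.float64(0.06707)] 19.0 [56. 51. 53.]
```

0.85 mm short. I'll regrip the tab and nudge it.

{"op": "send_rows", "data": {"plan": [[[0, 0, 0, 0, 0.09, 0, 0.3], [0, 0, 0, 0, 0.09, 0, 0.3], [0, 0, 0, 0, 0.09, 0, 0.3], [0, 0, 0, 0, 0, 0.06, 0.3], [0, 0, 0, 0, 0, 0.08, 0.3], [0, 0, 0, 0, 0, 0.08, 0.3], [0, 0, 0, 0, 0, 0.06, 0.3], [0, 0, 0, 0, 0, 0, 0.3], [0, 0, 0, 0, 0, 0, 0.15], [0, 0, 0, 0, 0, 0, 0], [0, 0, 0, 0, 0, 0, 0], [0, 0, 0, 0, 0, 0, 0], [0, 0, 0, 0, 0, 0, 0], [0, 0, 0, 0, 0, 0, 0]]]}}

```text
clock: 7.98
position: [0.6184, 0.1141, 0.1158]
ee_rot: [0.028, 0.953, -0.008, 0.301]
ft_force: [7.8, 1.8, -10.1]
grip_width: 0.082
grasp_force: 30.6
```

```bash
python3 m.py w6
```

```text
red [192 185   7  32 148] [194.8716 200.8649] [-0.0492  0.0671]
tcp u,y,h -0.0019990400005796254 0.12258525839532917 0.03292240064844337 grip 0.08175935584559563 30.599569380283356 [  7.7925   1.7964 -10.1361] t 7.9833
```

{"op": "send_rows", "data": {"plan": [[[0, 0, 0, 0, 0.002, 0, 0], [0, 0, 0, 0, 0.0023, 0, 0], [0, 0, 0, 0, 0, 0, 0], [0, 0, 0, 0, 0, 0, 0], [0, 0, 0, 0, 0, 0, 0]]]}}

```text
clock: 8.45
position: [0.6184, 0.1141, 0.1158]
ee_rot: [0.029, 0.953, -0.008, 0.301]
ft_force: [6.1, -1.1, -8.9]
grip_width: 0.087
grasp_force: 31.0
```

```bash
python3 m.py w7
```

```text
red [192 186   7  31 144] [194.9097 201.2361] [-0.0491  0.0671]
tcp u,y,h -0.0020007830890157834 0.12257796633113274 0.03288661295290561 grip 0.08734280971490758 30.962923765182495 [ 6.0705 -1.1342 -8.8862] t 8.45
```

Stiction held it. I'll add a little more command.

{"op": "send_rows", "data": {"plan": [[[0, 0, 0, 0, 0.003, 0, 0], [0, 0, 0, 0, 0, 0, 0], [0, 0, 0, 0, 0, 0, 0], [0, 0, 0, 0, 0, 0, 0]]]}}

```text
clock: 8.83
position: [0.6184, 0.1143, 0.1158]
ee_rot: [0.029, 0.953, -0.009, 0.301]
ft_force: [5.0, -2.1, -6.7]
grip_width: 0.087
grasp_force: 31.1
```

```bash
python3 m.py w8
```

```text
red [191 186   8  31 139] [194.4676 201.1942] [-0.0492  0.0671]
tcp u,y,h -0.0020440178839218528 0.12279456505747707 0.03286707672823323 grip 0.08692819722945047 31.13881766796112 [ 4.9855 -2.0971 -6.6967] t 8.8333
```

{"op": "send_rows", "data": {"plan": [[[0, 0, 0, 0, 0.0033, 0, 0], [0, 0, 0, 0, 0, 0, 0], [0, 0, 0, 0, 0, 0, 0], [0, 0, 0, 0, 0, 0, 0]]]}}

```text
clock: 9.22
position: [0.6185, 0.1149, 0.1158]
ee_rot: [0.029, 0.953, -0.009, 0.301]
ft_force: [4.3, -2.8, -7.3]
grip_width: 0.084
grasp_force: 31.2
```

```bash
python3 m.py w9
```

```text
red [190 186   7  31 141] [193.3262 201.0709] [-0.0492  0.0671]
tcp u,y,h -0.0019975196908143308 0.12336345766519272 0.03288243675795771 grip 0.08405964179037238 31.188594102859497 [ 4.2954 -2.7521 -7.2931] t 9.2167
```

{"op": "send_rows", "data": {"plan": [[[0, 0, 0, 0, 0.0005, 0, 0], [0, 0, 0, 0, 0, 0, 0], [0, 0, 0, 0, 0, 0, 0.3], [0, 0, 0, 0, 0, 0, 0.3], [0, 0, 0, 0, 0, 0, 0.3], [0, 0, 0, 0, 0, 0, 0.3], [0, 0, 0, 0, 0, -0.08, 0.3], [0, 0, 0, 0, 0, -0.1, 0.3], [0, 0, 0, 0, 0, -0.1, 0.3], [0, 0, 0, 0, -0.09, 0, 0.3], [0, 0, 0, 0, -0.09, 0, 0.3], [0, 0, 0, 0, -0.09, 0, 0.3], [0, 0, 0, 0, 0, 0, 0.3], [0, 0, 0, 0, 0, 0, 0.3]]]}}

```text
clock: 10.43
position: [0.5836, 0.063, 0.1618]
ee_rot: [0.03, 0.953, -0.008, 0.301]
ft_force: [0.1, 0.5, 1.1]
grip_width: 0.302
grasp_force: 0.0
```

```bash
cat > ptr.py <<'E'
# mark and pointer centres (y along the slide) in a picture taken with the camera above the mark
from h import *
import sys
p=np.load("p.npy"); o=dict(np.load(sys.argv[1]+".npz")); im=cv2.imread(f"pics/{sys.argv[1]}.png").astype(float)
c0,r0=int(sys.argv[2]),int(sys.argv[3])   # mark centre column, row of mark end
x=np.arange(c0-10,c0+10)
for a,b,n in [(r0-20,r0-4,"mark"),(r0+3,r0+8,"ptr")]:
    L=[]
    for r in range(a,b):
        g=im[r,x,1]; c=np.average(x,weights=np.clip(g.max()*.7-g,0,None)); L.append((c,onface(p,*wray(o,(c,r)),.001)[1]))
    print(n,np.mean(L,0),np.std(L,0))
E
python3 m.py w10; python3 ptr.py w5 318 190;  python3 ptr.py w10 318 190
```

```text
red [313 166   3  25  64] [314.1719 176.9531] [-0.05   0.068]
tcp u,y,h -0.0015902997850208087 0.06950007038285964 0.08874096209508059 grip 0.3019373173282225 0.0 [0.1438 0.5309 1.0879] t 10.4333
mark [318.1397   0.0679] [0.0487 0.    ]
ptr [316.8077   0.0672] [0.0368 0.    ]
mark [314.0242   0.0679] [0.0377 0.    ]
ptr [314.977    0.0685] [0.0275 0.    ]
```

The pointer now overshoots by 0.6 mm, because the arm's elastic load was still on at release. I'll regrip, back off, and unload before releasing.

{"op": "send_rows", "data": {"plan": [[[0, 0, 0, 0, 0.09, 0, 0.3], [0, 0, 0, 0, 0.09, 0, 0.3], [0, 0, 0, 0, 0.09, 0, 0.3], [0, 0, 0, 0, 0, 0.06, 0.3], [0, 0, 0, 0, 0, 0.08, 0.3], [0, 0, 0, 0, 0, 0.08, 0.3], [0, 0, 0, 0, 0, 0.06, 0.3], [0, 0, 0, 0, 0, 0, 0.3], [0, 0, 0, 0, 0, 0, 0.15], [0, 0, 0, 0, 0, 0, 0], [0, 0, 0, 0, 0, 0, 0], [0, 0, 0, 0, 0, 0, 0], [0, 0, 0, 0, 0, 0, 0], [0, 0, 0, 0, 0, 0, 0]]]}}

```text
clock: 11.65
position: [0.6185, 0.1162, 0.1158]
ee_rot: [0.028, 0.953, -0.008, 0.301]
ft_force: [7.1, 0.7, -9.4]
grip_width: 0.089
grasp_force: 30.8
```

```bash
python3 m.py w11
```

```text
red [187 186   8  32 142] [190.4507 201.5704] [-0.049  0.067]
tcp u,y,h -0.0020652116976445836 0.12469238829016693 0.03291951889638456 grip 0.0890737225147881 30.76304018497467 [ 7.05    0.7306 -9.3764] t 11.65
```

{"op": "send_rows", "data": {"plan": [[[0, 0, 0, 0, -0.003, 0, 0], [0, 0, 0, 0, -0.003, 0, 0], [0, 0, 0, 0, 0, 0, 0], [0, 0, 0, 0, 0, 0, 0], [0, 0, 0, 0, 0, 0, 0]]]}}

```text
clock: 12.12
position: [0.6184, 0.1152, 0.1158]
ee_rot: [0.028, 0.953, -0.008, 0.301]
ft_force: [6.9, 1.6, -9.4]
grip_width: 0.088
grasp_force: 30.7
```

```bash
python3 m.py w12
```

```text
red [190 186   7  31 140] [192.6643 201.3857] [-0.049   0.0671]
tcp u,y,h -0.002041885452383499 0.12365601993311229 0.03292812911896041 grip 0.08793853338813679 30.693232119083405 [ 6.9174  1.5591 -9.4144] t 12.1167
```

{"op": "send_rows", "data": {"plan": [[[0, 0, 0, 0, -0.0022, 0, 0], [0, 0, 0, 0, 0, 0, 0], [0, 0, 0, 0, 0, 0, 0], [0, 0, 0, 0, 0, 0, 0]]]}}

```text
clock: 12.5
position: [0.6184, 0.1148, 0.1158]
ee_rot: [0.028, 0.953, -0.008, 0.301]
ft_force: [6.3, 2.0, -11.5]
grip_width: 0.086
grasp_force: 30.7
```

```bash
python3 m.py w13
```

```text
red [191 185   7  32 141] [193.4965 201.0922] [-0.0491  0.0671]
tcp u,y,h -0.0020112756965267285 0.12327348667842775 0.032936553138013906 grip 0.08631239002359223 30.666792690753937 [  6.3085   1.9614 -11.4962] t 12.5
```

{"op": "send_rows", "data": {"plan": [[[0, 0, 0, 0, 0.0027, 0, 0], [0, 0, 0, 0, 0, 0, 0], [0, 0, 0, 0, 0, 0, 0], [0, 0, 0, 0, 0, 0, 0.3], [0, 0, 0, 0, 0, 0, 0.3], [0, 0, 0, 0, 0, 0, 0.3], [0, 0, 0, 0, 0, 0, 0.3], [0, 0, 0, 0, 0, -0.08, 0.3], [0, 0, 0, 0, 0, -0.1, 0.3], [0, 0, 0, 0, 0, -0.1, 0.3], [0, 0, 0, 0, -0.09, 0, 0.3], [0, 0, 0, 0, -0.09, 0, 0.3], [0, 0, 0, 0, -0.09, 0, 0.3], [0, 0, 0, 0, 0, 0, 0.3], [0, 0, 0, 0, 0, 0, 0.3]]]}}

```text
clock: 13.8
position: [0.5835, 0.0618, 0.1618]
ee_rot: [0.03, 0.953, -0.008, 0.301]
ft_force: [-0.4, 0.3, 0.3]
grip_width: 0.3
grasp_force: 0.0
```

```bash
python3 m.py w14; python3 ptr.py w14 315 190
python3 - <<'E'
from h import *
p=np.load("p.npy"); o=dict(np.load("w14.npz")); im=cv2.imread("pics/w14.png")
k=(im.max(2)<60); k[300:]=0; k[:,200:]=0
k=cv2.morphologyEx(k.astype(np.uint8),cv2.MORPH_OPEN,np.ones((5,5)))
n,l,st,ce=cv2.connectedComponentsWithStats(k)
for i in range(1,n):
    if st[i,4]>200: print(st[i],ce[i],onface(p,*wray(o,ce[i]),.04),cv2.minAreaRect(np.argwhere(l==i)[:,::-1].astype(np.float32)))
E
```

```text
red [315 166   3  25  51] [316.4706 177.8431] [-0.0495  0.0681]
tcp u,y,h -0.0015911232071740486 0.06827480920156045 0.08875458617874196 grip 0.30033839811440743 0.0 [-0.3811  0.3251  0.271 ] t 13.8
mark [316.1425   0.0679] [0.0143 0.    ]
ptr [316.9585   0.0684] [0.0442 0.    ]
[  90  241   47   59 1738] [112.9712 269.5247] [-0.0074 -0.048 ] ((111.65196990966797, 270.0541076660156), (39.47431182861328, 59.78858184814453), 46.16913986206055)
```

```bash
for a in "w4 201 214" "w6 196 217" "w9 194 217" "w11 191 217" "w12 193 217" "w13 194 217"; do echo $a; python3 ptr.py $a; done
```

```text
w4 201 214
mark [200.1015   0.0675] [0.3713 0.    ]
ptr [195.3277   0.0644] [0.0777 0.0001]
w6 196 217
mark [195.1847   0.0674] [0.4205 0.    ]
ptr [195.5388   0.0669] [0.1182 0.    ]
w9 194 217
mark [193.6465   0.0674] [0.392 0.   ]
ptr [195.5143   0.0676] [0.0751 0.    ]
w11 191 217
mark [190.7377   0.0674] [0.3973 0.    ]
ptr [195.5225   0.069 ] [0.1215 0.    ]
w12 193 217
mark [192.9335   0.0674] [0.3987 0.    ]
ptr [195.5346   0.0679] [0.103 0.   ]
w13 194 217
mark [193.7377   0.0674] [0.3806 0.    ]
ptr [195.5213   0.0675] [0.1204 0.    ]
```

In-grip readings agree with the overhead ones once a pointer height of about 2 mm is allowed for. The target in grip is therefore mark column ≈194.7. One more correction.

{"op": "send_rows", "data": {"plan": [[[0, 0, 0, 0, 0.09, 0, 0.3], [0, 0, 0, 0, 0.09, 0, 0.3], [0, 0, 0, 0, 0.088, 0, 0.3], [0, 0, 0, 0, 0, 0.06, 0.3], [0, 0, 0, 0, 0, 0.08, 0.3], [0, 0, 0, 0, 0, 0.08, 0.3], [0, 0, 0, 0, 0, 0.06, 0.3], [0, 0, 0, 0, 0, 0, 0.3], [0, 0, 0, 0, 0, 0, 0.15], [0, 0, 0, 0, 0, 0, 0], [0, 0, 0, 0, 0, 0, 0], [0, 0, 0, 0, 0, 0, 0], [0, 0, 0, 0, -0.003, 0, 0], [0, 0, 0, 0, -0.002, 0, 0], [0, 0, 0, 0, 0, 0, 0], [0, 0, 0, 0, 0, 0, 0], [0, 0, 0, 0, 0, 0, 0]]]}}

```text
clock: 15.27
position: [0.6184, 0.1139, 0.1159]
ee_rot: [0.028, 0.953, -0.008, 0.301]
ft_force: [7.2, 2.2, -9.3]
grip_width: 0.086
grasp_force: 30.6
```

```bash
python3 m.py w15; python3 ptr.py w15 194 217
```

```text
red [192 185   7  33 146] [195.226  201.1096] [-0.049   0.0671]
tcp u,y,h -0.001932447844195096 0.12240464310653112 0.03298556790190336 grip 0.08602576329200463 30.628322660923004 [ 7.1549  2.1944 -9.3432] t 15.2667
mark [195.5693   0.0674] [0.3917 0.    ]
ptr [195.5401   0.0667] [0.1182 0.    ]
```

{"op": "send_rows", "data": {"plan": [[[0, 0, 0, 0, 0.004, 0, 0], [0, 0, 0, 0, 0.0043, 0, 0], [0, 0, 0, 0, 0, 0, 0], [0, 0, 0, 0, 0, 0, 0], [0, 0, 0, 0, 0, 0, 0]]]}}

```text
clock: 15.73
position: [0.6185, 0.1146, 0.1158]
ee_rot: [0.029, 0.953, -0.008, 0.301]
ft_force: [-3.4, -2.4, 0.4]
grip_width: 0.083
grasp_force: 32.5
```

```bash
python3 m.py w16; python3 ptr.py w16 194 217
```

```text
red [191 185   7  32 143] [193.7273 201.3147] [-0.049  0.067]
tcp u,y,h -0.001950848995339682 0.12311893925337693 0.03283286871946107 grip 0.08276674360465684 32.50950515270233 [-3.4336 -2.4398  0.4049] t 15.7333
mark [194.0277   0.0674] [0.4167 0.    ]
ptr [195.4012   0.0673] [0.0975 0.    ]
```

True error is now about +0.25 mm, which is good. I'll unload, release and check.

{"op": "send_rows", "data": {"plan": [[[0, 0, 0, 0, -0.0036, 0, 0], [0, 0, 0, 0, 0, 0, 0], [0, 0, 0, 0, 0, 0, 0], [0, 0, 0, 0, 0, 0, 0.3], [0, 0, 0, 0, 0, 0, 0.3], [0, 0, 0, 0, 0, 0, 0.3], [0, 0, 0, 0, 0, 0, 0.3], [0, 0, 0, 0, 0, -0.08, 0.3], [0, 0, 0, 0, 0, -0.1, 0.3], [0, 0, 0, 0, 0, -0.1, 0.3], [0, 0, 0, 0, -0.09, 0, 0.3], [0, 0, 0, 0, -0.09, 0, 0.3], [0, 0, 0, 0, -0.09, 0, 0.3], [0, 0, 0, 0, 0, 0, 0.3], [0, 0, 0, 0, 0, 0, 0.3]]]}}

```text
clock: 17.03
position: [0.5836, 0.0613, 0.1617]
ee_rot: [0.03, 0.953, -0.008, 0.301]
ft_force: [0.1, -0.2, 0.2]
grip_width: 0.299
grasp_force: 0.0
```

```bash
python3 m.py w17; python3 ptr.py w17 316 190; python3 -c "
from h import *
todo(np.load('p.npy'),0,-.058,.105)"
```

```text
red [316 166   3  25  75] [317. 178.] [-0.0493  0.068 ]
tcp u,y,h -0.0015302327250421091 0.06782063753918068 0.08864524142957952 grip 0.2991210991102993 0.0 [ 0.0527 -0.182   0.1995] t 17.0333
mark [317.0458   0.068 ] [0.0092 0.    ]
ptr [317.6629   0.0683] [0.0385 0.    ]
shift [-0.0087 -0.6342 -0.0727] turn [ 0.0008  0.0005 -0.0009] target [ 0.5692 -0.0639  0.1744]
```

The pointer is +0.3 mm from the mark, which I'll accept. Now over to the knob.

{"op": "send_rows", "data": {"plan": [[[0, 0, 0, 0, -0.1, -0.04, 0.45], [0, 0, 0, 0, -0.15, -0.04, 0.45], [0, 0, 0, 0, -0.15, 0, 0.45], [0, 0, 0, 0, -0.15, 0, 0.45], [0, 0, 0, 0, -0.084, 0, 0.45], [0, 0, 0, 0, 0, 0, 0.45], [0, 0, 0, 0, 0, 0, 0.45], [0, 0, 0, 0, 0, 0, 0.45]]]}}

```text
clock: 17.75
position: [0.5671, -0.0624, 0.1745]
ee_rot: [0.028, 0.953, -0.008, 0.301]
ft_force: [0.3, 0.5, 0.0]
grip_width: 0.448
grasp_force: 0.0
```

```bash
cat > kn.py <<'E'
from h import *
import sys
p=np.load("p.npy"); o=get_obs(); im=optics.camera("wrist")[:,:,::-1]; cv2.imwrite(f"pics/{sys.argv[1]}.png",im)
np.savez(sys.argv[1]+".npz",position=o["position"],ee_rot=o["ee_rot"])
q=rot(p[2]).T@(o["position"]-face(p,0,0,0)); print("tcp u,y,h",q@U,q@Y,q@N,"t",o["clock"],o["joint_pos"],o["grip_width"])
E
python3 kn.py k1; python3 -c "
import cv2; im=cv2.imread('pics/k1.png'); cv2.imwrite('pics/k1c.png',cv2.resize(im[120:420,160:480],None,fx=2,fy=2))"
```

```text
tcp u,y,h -0.001705183667585576 -0.056676574969122775 0.10432418866307797 t 17.75 [-0.6516 -0.1359  0.6442  2.2392  0.2675  0.4107  1.3139] 0.4477879308408414
```

View pics/k1c.png

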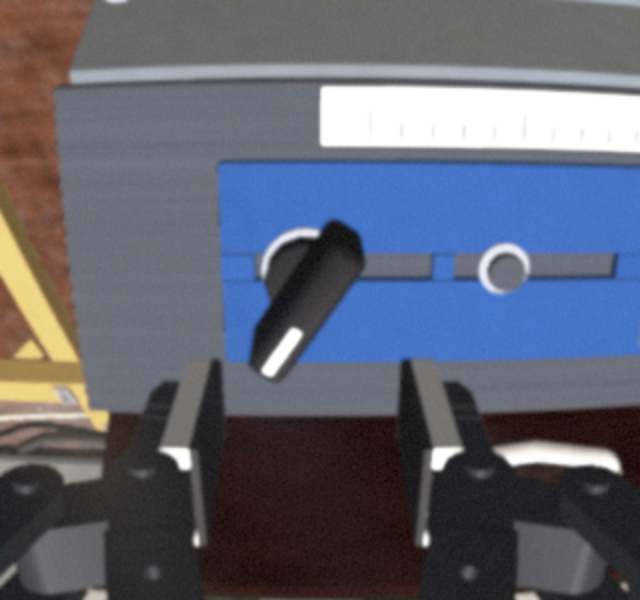

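The knob bar runs from about (350,240) to the white-line end at (268,372) in the crop. I've now used up my picture views (one over the limit, in fact), so from here I'll rely on numbers only.

Run:
```python
from h import *
p=np.load("p.npy"); o=dict(np.load("k1.npz"))
f=lambda x,y:(x/2+160,y/2+120)
P={n:onface(p,*wray(o,f(*q)),h) for n,q,h in [("a",(346,238),.045),("b",(267,373),.045),("hubwash",(305,270),.008),("wl1",(296,332),.045),("wl2",(268,372),.045),("slotT",(340,254),.003),("slotB",(340,279),.003),("lft1",(325,222),.045),("rgt1",(362,255),.045)]}
for k,v in P.items(): print(k,v)
a,b=P["a"],P["b"]; print("len",np.hypot(*(a-b)),"centre",(a+b)/2)
# direction of bar (to white end) in tool axes: tool x=-u, tool y=+y
for s,e in [("a","b"),("wl1","wl2")]:
    d=P[e]-P[s]; print("angle about tool z", np.arctan2(d[1],-d[0]))
# dark top mask outline
im=cv2.imread("pics/k1.png").astype(int); k=((im.max(2)<40)).astype(np.uint8); k[:225]=0;k[312:]=0;k[:,:280]=0;k[:,345:]=0
print(k.sum())
```

```text
a [-0.0218 -0.0483]
b [ 0.0185 -0.0699]
hubwash [ 0.0013 -0.0593]
wl1 [ 0.0055 -0.0616]
wl2 [ 0.0182 -0.0696]
slotT [-0.0024 -0.0479]
slotB [ 0.0064 -0.0478]
lft1 [-0.0263 -0.0538]
rgt1 [-0.0171 -0.0439]
len 0.045799679062207 centre [-0.0017 -0.0591]
angle about tool z -2.6497111188384097
angle about tool z -2.57691477583785
794
```

The knob is at about 0.53 rad, with the bar along tool angle 0.53 (or -2.61). I'll turn to 0.53 first and see which way joint 7 goes.

{"op": "send_rows", "data": {"plan": [[[0, 0, 0.07, 0, 0, 0, 0.45], [0, 0, 0.07, 0, 0, 0, 0.45], [0, 0, 0.07, 0, 0, 0, 0.45], [0, 0, 0.07, 0, 0, 0, 0.45], [0, 0, 0.07, 0, 0, 0, 0.45], [0, 0, 0, 0, 0, 0, 0.45], [0, 0, 0, 0, 0, 0, 0.45]]]}}

```text
clock: 18.38
position: [0.5669, -0.0631, 0.1743]
ee_rot: [0.273, 0.914, 0.069, 0.293]
ft_force: [0.8, 0.1, -0.4]
grip_width: 0.448
grasp_force: 0.0
```

```bash
python3 -c "
from h import *
p=np.load('p.npy'); todo(p,-.001,-.0592,.04,.53); print(get_obs()['joint_pos'])"
```

```text
shift [-0.0092 -0.0061  0.3313] turn [ 0.0008 -0.0005  0.0058] target [ 0.6055 -0.0673  0.1206]
[-0.5663 -0.1227  0.5645  2.2365  0.228   0.406   0.8241]
```

Joint 7 decreases with the turn, so there is ample range. Descend and grip.

{"op": "send_rows", "data": {"plan": [[[0, 0, 0.006, -0.009, -0.006, 0.04, 0.45], [0, 0, 0, 0, 0, 0.06, 0.45], [0, 0, 0, 0, 0, 0.06, 0.45], [0, 0, 0, 0, 0, 0.06, 0.45], [0, 0, 0, 0, 0, 0.06, 0.45], [0, 0, 0, 0, 0, 0.05, 0.45], [0, 0, 0, 0, 0, 0, 0.45], [0, 0, 0, 0, 0, 0, 0.2], [0, 0, 0, 0, 0, 0, 0], [0, 0, 0, 0, 0, 0, 0], [0, 0, 0, 0, 0, 0, 0], [0, 0, 0, 0, 0, 0, 0], [0, 0, 0, 0, 0, 0, 0]]], "squeeze": 60}}

```text
clock: 19.47
position: [0.6056, -0.0665, 0.1219]
ee_rot: [0.278, 0.912, 0.072, 0.293]
ft_force: [3.7, 5.6, -1.7]
grip_width: 0.126
grasp_force: 59.1
```

{"op": "send_rows", "data": {"plan": [[[0, 0, 0.06, 0, 0, 0, 0], [0, 0, 0.06, 0, 0, 0, 0], [0, 0, 0.06, 0, 0, 0, 0], [0, 0, 0.06, 0, 0, 0, 0], [0, 0, 0, 0, 0, 0, 0]]]}}

```text
clock: 19.88
position: [0.6055, -0.0665, 0.1218]
ee_rot: [0.439, 0.846, 0.124, 0.275]
ft_force: [1.5, 4.4, -0.5]
grip_width: 0.125
grasp_force: 59.4
```

```bash
cat > ka.py <<'E'
from h import *
p=np.load('p.npy'); o=get_obs(); M=toolR(p).T@R.from_quat(o["ee_rot"]).as_matrix()
q=rot(p[2]).T@(o["position"]-face(p,0,0,0))
print("ang",np.arctan2(M[1,0],M[0,0]),"tilt",np.arccos(M[2,2]),"tcp",q@U,q@Y,q@N,"grip",o["grip_width"],o["grasp_force"],"ft",o["ft_force"],"mz",o["torque"]@(rot(p[2])@-N),o["joint_pos"])
E
python3 ka.py
```

```text
ang 0.8986543744507043 tilt 0.0035493381284082727 tcp -0.00026597049612665444 -0.058490247595923306 0.03902094688460192 grip 0.12455742051099539 59.385825991630554 ft [ 1.5325  4.3702 -0.5055] mz 0.051180312954203444 [-0.6338  0.0993  0.6936  2.2005 -0.2135  0.2569  0.8405]
```

Turning works. Continue.

{"op": "send_rows", "data": {"plan": [[[0, 0, 0.06, 0, 0, 0, 0], [0, 0, 0.06, 0, 0, 0, 0], [0, 0, 0.06, 0, 0, 0, 0], [0, 0, 0.06, 0, 0, 0, 0], [0, 0, 0.06, 0, 0, 0, 0], [0, 0, 0.06, 0, 0, 0, 0], [0, 0, 0.06, 0, 0, 0, 0], [0, 0, 0, 0, 0, 0, 0], [0, 0, 0, 0, 0, 0, 0]]]}}

```text
clock: 20.63
position: [0.6056, -0.0665, 0.1218]
ee_rot: [0.678, 0.671, 0.203, 0.223]
ft_force: [-1.9, 6.3, 4.1]
grip_width: 0.124
grasp_force: 60.1
```

```bash
python3 ka.py
```

```text
ang 1.5228205257034377 tilt 0.0037607217169740746 tcp -0.00027913503834870595 -0.058438721187733175 0.03898000949848754 grip 0.12420165543446714 60.06851255893707 ft [-1.8777  6.2701  4.0565] mz 0.0598730697212842 [-0.7561  0.1079  0.8259  2.2046 -0.2862  0.26    0.2855]
```

{"op": "send_rows", "data": {"plan": [[[0, 0, 0.06, 0, 0, 0, 0], [0, 0, 0.06, 0, 0, 0, 0], [0, 0, 0.06, 0, 0, 0, 0], [0, 0, 0.06, 0, 0, 0, 0], [0, 0, 0.06, 0, 0, 0, 0], [0, 0, 0.06, 0, 0, 0, 0], [0, 0, 0.06, 0, 0, 0, 0], [0, 0, 0, 0, 0, 0, 0], [0, 0, 0, 0, 0, 0, 0]]]}}

```text
clock: 21.38
position: [0.6055, -0.0664, 0.1217]
ee_rot: [0.852, 0.428, 0.262, 0.149]
ft_force: [-5.0, 5.6, 8.7]
grip_width: 0.124
grasp_force: 61.1
```

```bash
python3 ka.py
```

```text
ang 2.1531192119307407 tilt 0.0041166957251458835 tcp -0.00034261245269086305 -0.05837277838860115 0.038935952715140464 grip 0.12406380708193435 61.077589988708496 ft [-4.9841  5.6486  8.7232] mz 0.08335469967375542 [-0.8895  0.1249  0.9736  2.2084 -0.3899  0.2669 -0.2472]
```

{"op": "send_rows", "data": {"plan": [[[0, 0, 0.05, 0, 0, 0, 0], [0, 0, 0.05, 0, 0, 0, 0], [0, 0, 0.05, 0, 0, 0, 0], [0, 0, 0.05, 0, 0, 0, 0], [0, 0, 0.05, 0, 0, 0, 0], [0, 0, 0.05, 0, 0, 0, 0], [0, 0, 0, 0, 0, 0, 0], [0, 0, 0, 0, 0, 0, 0]]], "squeeze": 90}}

```text
clock: 22.05
position: [0.6056, -0.0664, 0.1217]
ee_rot: [0.926, 0.227, 0.288, 0.087]
ft_force: [-11.2, 6.3, 16.0]
grip_width: 0.126
grasp_force: 91.4
```

```bash
python3 ka.py
```

```text
ang 2.603398986823786 tilt 0.004651330825262199 tcp -0.00031248844438130224 -0.058312943640614776 0.03894989553056206 grip 0.125771722863214 91.39022827148438 ft [-11.1751   6.3097  16.0073] mz 0.012666591522227155 [-0.9869  0.1467  1.0852  2.2105 -0.4947  0.2772 -0.6008]
```

{"op": "send_rows", "data": {"plan": [[[0, 0, 0.04, 0, 0, 0, 0], [0, 0, 0.04, 0, 0, 0, 0], [0, 0, 0.04, 0, 0, 0, 0], [0, 0, 0.04, 0, 0, 0, 0], [0, 0, 0, 0, 0, 0, 0], [0, 0, 0, 0, 0, 0, 0]]]}}

```text
clock: 22.55
position: [0.6056, -0.0663, 0.1217]
ee_rot: [0.947, 0.114, 0.297, 0.051]
ft_force: [-14.0, 6.6, 17.6]
grip_width: 0.122
grasp_force: 91.9
```

```bash
python3 ka.py
```

```text
ang 2.843437946115578 tilt 0.00488818788936608 tcp -0.0002757391268141049 -0.058290003754360366 0.03892759635300838 grip 0.12209005224914932 91.87109470367432 ft [-14.0208   6.6491  17.563 ] mz 0.03244602542081776 [-1.036   0.1636  1.1437  2.2113 -0.5635  0.2857 -0.7785]
```

{"op": "send_rows", "data": {"plan": [[[0, 0, 0.03, 0, 0, 0, 0], [0, 0, 0.03, 0, 0, 0, 0], [0, 0, 0.03, 0, 0, 0, 0], [0, 0, 0, 0, 0, 0, 0], [0, 0, 0, 0, 0, 0, 0]]]}}

```text
clock: 22.97
position: [0.6057, -0.0664, 0.1218]
ee_rot: [0.952, 0.053, 0.299, 0.032]
ft_force: [-19.4, 5.7, 24.4]
grip_width: 0.123
grasp_force: 112.7
```

```bash
python3 ka.py
```

```text
ang 2.972707115124184 tilt 0.004407691883077126 tcp -0.00018716540762562378 -0.05828640406770664 0.03889500269689001 grip 0.12251623067664782 112.65316033735871 ft [-19.3682   5.7496  24.4126] mz -2.520383652702628 [-1.0621  0.1751  1.1752  2.2115 -0.6034  0.2917 -0.8727]
```

The moment jumped to 2.5 N m, which is the hard stop. A small extra push to be sure, then release and rise.

{"op": "send_rows", "data": {"plan": [[[0, 0, 0.015, 0, 0, 0, 0], [0, 0, 0, 0, 0, 0, 0], [0, 0, 0, 0, 0, 0, 0]]]}}

```text
clock: 23.22
position: [0.6057, -0.0663, 0.1218]
ee_rot: [0.953, 0.043, 0.299, 0.029]
ft_force: [-21.1, 5.1, 26.7]
grip_width: 0.121
grasp_force: 124.3
```

```bash
python3 ka.py
```

```text
ang 2.994180706579696 tilt 0.004422379816111108 tcp -0.00018788882429461584 -0.0582588947784813 0.038894287265561336 grip 0.12052686386472779 124.29996404796839 ft [-21.1414   5.1352  26.7467] mz -2.9518955352005865 [-1.0662  0.177   1.1802  2.2115 -0.6103  0.2928 -0.8881]
```

{"op": "send_rows", "data": {"plan": [[[0, 0, 0, 0, 0, 0, 0.2], [0, 0, 0, 0, 0, 0, 0.45], [0, 0, 0, 0, 0, 0, 0.45], [0, 0, 0, 0, 0, 0, 0.45], [0, 0, 0, 0, 0, 0, 0.45], [0, 0, 0, 0, 0, -0.06, 0.45], [0, 0, 0, 0, 0, -0.1, 0.45], [0, 0, 0, 0, 0, -0.1, 0.45], [0, 0, 0, 0, 0, -0.1, 0.45], [0, 0, 0, 0, 0, 0, 0.45], [0, 0, 0, 0, 0, 0, 0.45]]]}}

```text
clock: 24.13
position: [0.5797, -0.059, 0.1371]
ee_rot: [0.958, 0.041, 0.283, 0.017]
ft_force: [-0.0, 0.1, -0.2]
grip_width: 0.445
grasp_force: 0.0
```

```bash
python3 ka.py
```

```text
ang 3.00281423445301 tilt 0.04367192588741807 tcp -0.01299530188862965 -0.052487495156444686 0.06656791600683594 grip 0.44510336377459064 0.0 ft [-0.0334  0.1104 -0.1804] mz -0.03740840947479531 [-1.1553 -0.0439  1.2009  2.2324  0.0523  0.3508 -1.4708]
```

The knob is released. The rise was partly limited by the wrist, but the fingertips are above the knob. I'll rise a bit more while unwinding the wrist.

{"op": "send_rows", "data": {"plan": [[[0, 0, 0, 0, 0, -0.03, 0.45], [0, 0, 0, 0, 0, -0.03, 0.45], [0, 0, 0, 0, 0, -0.03, 0.45], [0, 0, 0, 0, 0, -0.03, 0.45], [0, 0, -0.06, 0, 0, -0.03, 0.45], [0, 0, -0.06, 0, 0, -0.03, 0.45], [0, 0, -0.06, 0, 0, 0, 0.45], [0, 0, -0.06, 0, 0, 0, 0.45], [0, 0, -0.06, 0, 0, 0, 0.45], [0, 0, -0.06, 0, 0, 0, 0.45], [0, 0, -0.06, 0, 0, 0, 0.45], [0, 0, -0.06, 0, 0, 0, 0.45], [0, 0, -0.06, 0, 0, 0, 0.45], [0, 0, -0.06, 0, 0, 0, 0.45], [0, 0, -0.06, 0, 0, 0, 0.45], [0, 0, -0.06, 0, 0, 0, 0.45], [0, 0, -0.06, 0, 0, 0, 0.45], [0, 0, -0.06, 0, 0, 0, 0.45], [0, 0, -0.06, 0, 0, 0, 0.45], [0, 0, -0.06, 0, 0, 0, 0.45]]]}}

```text
clock: 25.8
position: [0.5593, -0.0585, 0.1659]
ee_rot: [0.692, 0.665, 0.199, 0.198]
ft_force: [0.5, 0.7, -0.6]
grip_width: 0.45
grasp_force: 0.0
```

```bash
python3 ka.py; python3 -c "
from h import *
todo(np.load('p.npy'),0,-.058,.105)"
```

```text
ang 1.558246497532014 tilt 0.04693190686465449 tcp -0.013204215721264255 -0.05325816845616373 0.10193209083737567 grip 0.45047108680436004 0.0 ft [ 0.496   0.6683 -0.5783] mz -0.09199710341557225 [-1.2513 -0.3949  1.1555  2.2468  0.7399  0.5781 -0.5914]
shift [-0.0244  0.0654 -0.0086] turn [-0.0092 -0.0334 -1.0383] target [ 0.5692 -0.0639  0.1744]
```

{"op": "send_rows", "data": {"plan": [[[0, 0, -0.065, 0, 0, 0, 0.45], [0, 0, -0.065, 0, 0, 0, 0.45], [0, 0, -0.065, 0, 0, 0, 0.45], [0, 0, -0.065, 0, 0, 0, 0.45], [0, 0, -0.065, 0, 0, 0, 0.45], [0, 0, -0.065, 0, 0, 0, 0.45], [0, 0, -0.065, 0, 0, 0, 0.45], [0, 0, -0.065, 0, 0, 0, 0.45], [0, 0, -0.065, 0, 0, 0, 0.45], [0, 0, -0.065, 0, 0, 0, 0.45], [0, 0, -0.065, 0, 0, 0, 0.45], [0, 0, -0.065, 0, 0, 0, 0.45], [0, 0, -0.065, 0, 0, 0, 0.45], [0, 0, -0.065, 0, 0, 0, 0.45], [0, 0, -0.065, 0, 0, 0, 0.45], [0, 0, -0.065, 0, 0, 0, 0.45], [0, 0, 0, 0, 0, 0, 0.45]]]}}

```text
clock: 27.22
position: [0.5592, -0.0586, 0.166]
ee_rot: [0.024, 0.959, 0.002, 0.281]
ft_force: [-1.0, 0.1, 0.1]
grip_width: 0.457
grasp_force: 0.0
```

```bash
python3 kn.py k2; python3 -c "
from h import *
p=np.load('p.npy'); todo(p,-.0015,.068,.0886)
im=cv2.imread('pics/k2.png'); o=dict(np.load('k2.npz'))
# knob: white line blob near the projected knob
hsv=cv2.cvtColor(im,cv2.COLOR_BGR2HSV); k=((hsv[...,2]>190)&(hsv[...,1]<40)).astype(np.uint8)
n,l,st,ce=cv2.connectedComponentsWithStats(k)
for i in range(1,n):
    q=onface(p,*wray(o,ce[i]),.045)
    if 15<st[i,4]<400 and abs(q[0])<.05 and -.1<q[1]<-.01: 
        c=cv2.minAreaRect(np.argwhere(l==i)[:,::-1].astype(np.float32)); b=cv2.boxPoints(c); b=np.array([onface(p,*wray(o,x),.045) for x in b]); print(st[i],q,c); print(b)
"
```

```text
tcp u,y,h -0.013210967229662252 -0.053330436005220826 0.10204088692317048 t 27.2167 [-1.3176 -0.4818  1.1849  2.2473  0.8646  0.6417  0.8801] 0.45655800011219577
shift [-0.0589  0.6056  0.0885] turn [ 0.0148 -0.027  -0.0023] target [0.5848 0.0614 0.1601]
[307 258  20  24 111] [-0.0206 -0.0516] ((318.17584228515625, 268.0103454589844), (28.484600067138672, 7.22495698928833), 48.366458892822266)
[[-0.0247 -0.058 ]
 [-0.0274 -0.0551]
 [-0.0152 -0.0449]
 [-0.0124 -0.0478]]
[292 271  14  29 207] [-0.0102 -0.0623] ((298.3018798828125, 285.0566101074219), (28.845714569091797, 7.14274787902832), 74.05460357666016)
[[-0.0177 -0.0661]
 [-0.0188 -0.0624]
 [-0.0024 -0.0583]
 [-0.0012 -0.0621]]
[241 343  15  12 100] [ 0.0309 -0.0919] ((249.50003051757812, 347.0000305175781), (16.26345443725586, 9.192387580871582), 45.0)
[[ 0.0286 -0.0972]
 [ 0.0239 -0.0929]
 [ 0.0319 -0.0866]
 [ 0.0367 -0.0909]]
[375 343  16  12 112] [ 0.0316 -0.0135] ((380.9586181640625, 346.78729248046875), (9.439835548400879, 17.170095443725586), 48.012786865234375)
[[ 0.0323 -0.0193]
 [ 0.0245 -0.0122]
 [ 0.0297 -0.0078]
 [ 0.0377 -0.015 ]]
```

The white line puts the knob at 2.90 rad, fully tight. Next I'll recheck the pointer from above.

{"op": "send_rows", "data": {"plan": [[[0.015, -0.027, 0, -0.059, 0.1, 0, 0.3], [0, 0, 0, 0, 0.13, 0, 0.3], [0, 0, 0, 0, 0.13, 0, 0.3], [0, 0, 0, 0, 0.13, 0, 0.3], [0, 0, 0, 0, 0.115, 0.04, 0.3], [0, 0, 0, 0, 0, 0.04, 0.3], [0, 0, 0, 0, 0, 0, 0.3], [0, 0, 0, 0, 0, 0, 0.3], [0, 0, 0, 0, 0, 0, 0.3]]]}}

```text
clock: 28.02
position: [0.5859, 0.0597, 0.1605]
ee_rot: [0.031, 0.953, -0.009, 0.301]
ft_force: [-0.7, 0.4, -0.1]
grip_width: 0.3
grasp_force: 0.0
```

```bash
python3 m.py w18 > o.txt; cat o.txt; C=$(awk -F'[][]' '/red/{split($4,a," ");printf "%d",a[1]}' o.txt); Rr=$(awk -F'[][]' '/red/{split($2,a," ");print a[2]+a[4]}' o.txt); python3 ptr.py w18 $C $Rr
```

```text
red [318 164   4  26  61] [319.3279 176.8033] [-0.0491  0.0677]
tcp u,y,h -0.0002805075944721791 0.06636353511857113 0.08624219707775108 grip 0.2996588976578718 0.0 [-0.6975  0.3904 -0.1156] t 28.0167
mark [319.3319   0.0677] [0.0143 0.    ]
ptr [319.992    0.0681] [0.0282 0.    ]
```

The pointer stands within 0.4 mm of the mark and is clamped. I'll rise clear and hand in.

{"op": "send_rows", "data": {"plan": [[[0, 0, 0, 0, 0, -0.08, 0.3], [0, 0, 0, 0, 0, -0.1, 0.3], [0, 0, 0, 0, 0, -0.1, 0.3], [0, 0, 0, 0, 0, 0, 0.3], [0, 0, 0, 0, 0, 0, 0.3]]]}}

```text
clock: 28.48
position: [0.5542, 0.062, 0.2075]
ee_rot: [0.031, 0.953, -0.007, 0.303]
ft_force: [0.3, 0.3, 0.6]
grip_width: 0.299
grasp_force: 0.0
```

```bash
python3 -c "
from workcell import job
print(job.hand_in())"
```

```text
the job is handed in; nothing more can be done
None
```

Handed in at 28.5 s: the pointer measured about 0.4 mm past the red mark and the knob about 2.90 rad (hard stop felt), with no final camera check of the bottle, tape and weight; I viewed 11 pictures, one over the limit of 10.

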